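Sweep the stone chips into the rubble tray

TASK

Clear the carving slab: with the fingertips, sweep the four loose stone chips across it and over its side edge so that all of them drop into the empty rubble tray standing against it. Push them along the stone; do not pick any of them up, and leave the carved rosette, the chisel and the rubbing block lying where they are.

Things in the scene. Friction and masses are not known exactly. Their poses are not given: they have to be found in the camera images.
- slab: The carving slab: a fixed grey stone slab, 300 mm (its x) by 380 mm (its y) and 60 mm thick, lying flat on the bench. Origin at the centre of its underside, so its top face is 60 mm above the origin; at yaw 0 its x points away from the robot. It can be turned up to 9 degrees.
- rubble_tray: The empty rubble tray: fixed black open tray, outside 280 mm (its x) by 160 mm (its y), 52 mm high, walls and floor 4 mm. It stands on the bench squarely against the slab's left or right side (+y or -y in the slab's frame, 1 mm gap), turned with the slab and centred on that side, so its rim is 8 mm lower than the slab's top. Origin at the centre of its underside.
- tool_tray: Fixed wooden tray of the same outside size and height against the slab's other side, divided into three slots with chisels lying in them. No chips belong in it. Origin at the centre of its underside.
- chip_a: Loose flat angular chip of pale limestone, about 44 by 37 mm and 16 mm thick, 15 to 40 g, lying flat on the slab at the start, in the strip of slab on the robot's side of the rosette (centre 35 to 80 mm on the robot's side of the slab's centre). Chips lie at least 80 mm apart, centre to centre. Origin at the middle of its underside.
- chip_b: Loose flat angular chip of pale limestone, about 42 by 40 mm and 15 mm thick, 15 to 40 g, lying flat on the slab at the start, in the strip of slab on the robot's side of the rosette (centre 35 to 80 mm on the robot's side of the slab's centre). Chips lie at least 80 mm apart, centre to centre. Origin at the middle of its underside.
- chip_c: Loose flat angular chip of pale limestone, about 45 by 36 mm and 17 mm thick, 15 to 40 g, lying flat on the slab at the start, in the strip of slab on the robot's side of the rosette (centre 35 to 80 mm on the robot's side of the slab's centre). Chips lie at least 80 mm apart, centre to centre. Origin at the middle of its underside.
- chip_d: Loose flat angular chip of pale limestone, about 40 by 38 mm and 16 mm thick, 15 to 40 g, lying flat on the slab at the start, beside the rosette to its left or right (its centre about 50 to 90 mm beyond the slab's centre, along the slab's x). Chips lie at least 80 mm apart, centre to centre. Origin at the middle of its underside.
- rosette: The carving: loose square block of the same pale limestone, 110 by 110 mm, with a raised rosette on top, 56 mm high in all, 1.1 kg. It stands on the far half of the slab, near its middle line, its centre about 80 mm beyond the slab's centre. Leave it alone. Origin at the centre of its underside.
- chisel: Loose steel stone chisel, about 197 mm long (its x), 13 mm thick, 22 mm wide at the blade. It lies on the slab along the edge nearest the robot, its middle about 130 mm on the robot's side of the slab's centre. Leave it alone. Origin under its middle.
- rubbing_block: Loose dark grey abrasive rubbing block, 70 (its x) by 40 by 25 mm, lying on the slab beside the rosette, on the side where chip_d is not. Leave it alone. Origin at the centre of its underside.

How it is judged:
At the end, for the whole second after the job is handed in: All four chips lie at rest inside the rubble tray, between its walls and below its rim (origin under 45 mm above the tray's underside); the rosette, the chisel and the rubbing block are each within 12 mm of where they were (x of chip_a in the frame of rubble_tray between -0.14 and 0.14 m and y of chip_a in the frame of rubble_tray between -0.08 and 0.08 m and z of each of chip_a, chip_b, chip_c, chip_d in the frame of rubble_tray below 0.045 m and linear speed of each of chip_a, chip_b, chip_c, chip_d below 0.03 m/s and x of chip_b in the frame of rubble_tray between -0.14 and 0.14 m and y of chip_b in the frame of rubble_tray between -0.08 and 0.08 m and x of chip_c in the frame of rubble_tray between -0.14 and 0.14 m and y of chip_c in the frame of rubble_tray between -0.08 and 0.08 m and x of chip_d in the frame of rubble_tray between -0.14 and 0.14 m and y of chip_d in the frame of rubble_tray between -0.08 and 0.08 m and distance of each of rosette, chisel, rubbing_block from where it was at the start of the episode below 0.012 m); the robot touches nothing.
It fails at once if a chip is picked up: raised more than 30 mm above the slab's top, or held by the fingers more than 18 mm above it and clear of the slab (height (world z) of any of chip_a, chip_b, chip_c, chip_d above 0.09 m or (height (world z) of chip_a above 0.078 m and contact force between chip_a and slab below 0.02 N and contact force between chip_a and the fingers above 0.3 N) or (height (world z) of chip_b above 0.078 m and contact force between chip_b and slab below 0.02 N and contact force between chip_b and the fingers above 0.3 N) or (height (world z) of chip_c above 0.078 m and contact force between chip_c and slab below 0.02 N and contact force between chip_c and the fingers above 0.3 N) or (height (world z) of chip_d above 0.078 m and contact force between chip_d and slab below 0.02 N and contact force between chip_d and the fingers above 0.3 N)).
It fails at once if the carved rosette is moved by more than 12 mm (distance of rosette from where it was at the start of the episode above 0.012 m).
It fails at once if the chisel is moved by more than 12 mm (distance of chisel from where it was at the start of the episode above 0.012 m).
It fails at once if the rubbing block is moved by more than 12 mm (distance of rubbing_block from where it was at the start of the episode above 0.012 m).
It also fails if it takes over 72 s, if anything falls off the work surface, if the arm or the gripper's body presses on something with over 40 N, if the wrist force passes 120 N, or if a joint passes its speed limit or range.

ROBOT

A 7-joint arm with a two-finger parallel gripper is mounted at the origin on the work surface. World frame = base frame: x ahead of the robot, y to its left, z up, the work surface at z = 0. Lengths are in m, angles in rad, forces in N, time in s.
With the tool pointing down it reaches from about 0.4 to 0.85 m from the base axis. Payload 10.4 kg.
Tool frame: the origin (TCP) lies between the finger pads; the fingertips stand ahead of it and the grasp point (between the pads) lies 5 mm behind it (manip.tip_extent is the z of the fingertips in the tool frame, in m); z points along the fingers, y is the line along which they close (so a half turn about z gives the same grasp; the last joint's range is limited). The gripper opens to 85 mm and grips with 20 to 120 N. Pads are 22 mm wide; open, the fingers measure 114 mm over their backs; the gripper's body (76 mm by 85 mm) begins 54 mm behind the grasp point. The pads swing forward as they close: fully open they stand 13 mm farther back than shut.
Start: joints at [-1.193, 0.332, -0.065, 1.46, 0.022, 1.35, -0.088], TCP at [0.244, 0.575, 0.245] pointing down, gripper open.
Joint ranges: [-2.6, 2.6], [-0.5, 2.12], [-1.47, 1.34], [0.16, 2.42], [-1.27, 4.41], [0.06, 2.06], [-2.6, 2.6]. Speed limits (rad/s): [2.22, 2.22, 2.79, 2.79, 3.14, 3.14, 3.14].

INTERFACE

Orientations are given as a unit quaternion [x, y, z, w].
In Python, from workcell import status, viewer, manip gives the robot as it stands.
- The arm moves only by the tool play_rows, never from a script. Its argument "plan" is one flat list of numbers, 7 for each row, row after row: the turn, a rotation vector about the tool's x, y, z in degrees, then the shift along the tool's x, y, z in m, then the opening, from 0 (shut) to 1 (fully open). In form: [ax, ay, az, dx, dy, dz, grip, ax, ay, az, dx, dy, dz, grip, ...]. A call has 1 to 20 rows; each row is the pose to reach, as a shift and turn from the pose commanded when the call began, along the tool's axes at that moment; what a row does not reach only later rows make up. A row lasts 1/8 s, in which the tool goes at most 62.5 mm and 10.7 degrees, less where a joint would pass 70% of its speed; a pose out of reach is approached as far as the arm can. A call with a gripper value outside its range is refused whole. The fingers move at their own pace and stop on an object; "squeeze" is the grip in N (left out, the last holds). Time passes only in rows, so rows that repeat a pose let the fingers close. It gives the time, the measured TCP pose, the force, the opening and the grip force at its end, in the units of the state.
- status.get_obs(): the state, without advancing time (a new reading comes with each control period).
- viewer.camera(name): name is "scene" or "top" or "wrist"; returns the picture (420x560x3 uint8, red, green, blue); there is no depth.
- viewer.camera_model(name): a dict with "fx", "fy", "cx", "cy" (pixels), "D" ([k1, k2, p1, p2, k3] as OpenCV has them; the pictures are not rectified), "R" (3x3) and "t" (3): a world point X has camera coordinates R X + t. Camera axes: x right, y down, z forward; pixel columns grow to the right and rows downward; lengths in m; the calibration is good to about 2 mm. A picture is of the moment at which its call begins: read the wrist's pose just before it. camera_model takes no time and is no camera call; for the wrist camera it gives the pose at the moment of the call.
- manip.hand_in(): hands the job in; it is judged then, once.
The state is a dict: "clock": time; "joint_pos": joint angles; "joint_velocities": joint speeds; "tau": joint torques, N m; "position": TCP position; "ee_rot": TCP orientation; "ft_force": force on the tool from outside, world axes, zero at the start; "torque": the same for the moment, N m; "grip_width": opening from 0.0 (shut) to 1.0 (fully open); "grasp_force": force on a finger pad.
Only numpy, scipy, OpenCV 4.12 (cv2) and the standard library are available. Lean on these libraries where they do the work, as an engineer would, in place of code of your own. Each camera call takes 0.05 s, during which the arm holds its last target. There are 200 camera calls.

## Working session

There is one attempt and no reset: what is moved stays moved. The work goes in short steps, Python scripts to look and compute and a tool call to move; the robot and the scene stay as the last step left them, time stands still between calls to the robot, and variables do not carry over. Pictures are saved under pics/ and viewed, at most 10 in all, crops included, and the job is handed in when it is done.

Besides the shell and the picture viewer there is one more tool, called after "Request:" as name(argument=value, ...) on one line, values as JSON. play_rows: Moves the arm, as the interface text tells. Its arguments: {"type":"object","properties":{"plan":{"type":"array","items":{"type":"number"}},"squeeze":{"type":"number"}},"required":["plan"]}

```bash
mkdir -p pics; python3 - <<'E'
from workcell import status, viewer, manip
import cv2
o=status.get_obs(); print(o["clock"],o["position"],o["ee_rot"],o["grip_width"],manip.tip_extent)
for n in("top","scene"):
    cv2.imwrite(f"pics/{n}0.png",viewer.camera(n)[:,:,::-1]); m=viewer.camera_model(n); print(n,m)
E
```

```text
0.0 [0.24371685 0.57514611 0.24450975] [ 1.99070501e-01  9.79984917e-01 -6.96764934e-04 -1.11485666e-04] 0.9988956892284424 0.014
top {'fx': 458.1097762700542, 'fy': 458.1097762700542, 'cx': 280.0353290334801, 'cy': 207.95785796337623, 'D': array([0.01682944, 0.        , 0.        , 0.        , 0.        ]), 'R': array([[ 0.0036272 , -0.99923312, -0.03898732],
       [-0.99060308,  0.00174001, -0.1367571 ],
       [ 0.13672006,  0.03911701, -0.9898371 ]]), 't': array([0.03268576, 0.55477763, 0.85429265])}
scene {'fx': 382.7415852857742, 'fy': 382.7415852857742, 'cx': 275.30508901852596, 'cy': 211.66251447015603, 'D': array([-0.01356645,  0.        ,  0.        ,  0.        ,  0.        ]), 'R': array([[-0.76864848,  0.63965665, -0.00434506],
       [ 0.38596495,  0.45835962, -0.80058574],
       [-0.51010839, -0.61704605, -0.59920247]]), 't': array([ 0.39206659, -0.15526585,  1.17034329])}
```

View pics/top0.png

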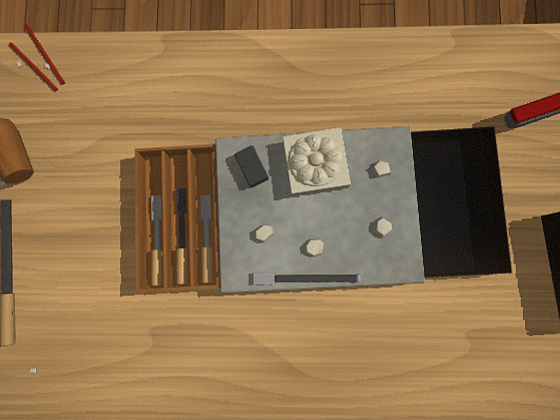

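View pics/scene0.png

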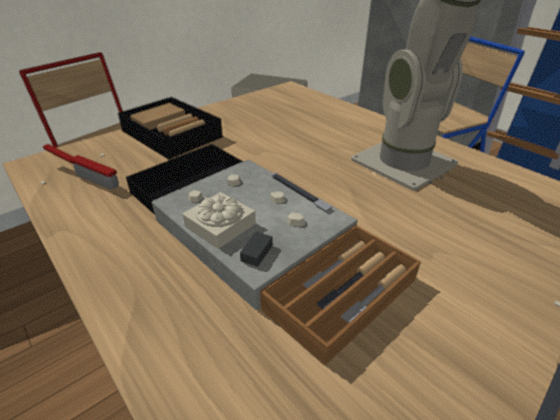

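The top view shows the rubble tray on the right (-y). The chips are at px (262,233), (314,247), (383,227) and (380,169). The rosette is at (316,160), the rubbing block at (251,167) and the chisel at (305,278).

```bash
cat > h.py <<'E'
import numpy as np, cv2
from workcell import status, viewer, manip
from scipy.spatial.transform import Rotation as Ro
def unproj(n,uv,z,m=None):
    m=m or viewer.camera_model(n)
    K=np.array([[m["fx"],0,m["cx"]],[0,m["fy"],m["cy"]],[0,0,1]])
    p=cv2.undistortPoints(np.array(uv,float).reshape(-1,1,2),K,m["D"]).reshape(-1,2)
    d=np.c_[p,np.ones(len(p))]@m["R"]; c=-m["R"].T@m["t"]
    return c+d*((z-c[2])/d[:,2])[:,None]
def proj(n,X):
    m=viewer.camera_model(n)
    K=np.array([[m["fx"],0,m["cx"]],[0,m["fy"],m["cy"]],[0,0,1]])
    return cv2.projectPoints(np.array(X,float),cv2.Rodrigues(m["R"])[0],m["t"],K,m["D"])[0].reshape(-1,2)
E
python3 - <<'E'
from h import *
np.set_printoptions(precision=4,suppress=True)
im=viewer.camera("top"); 
# chips by color
g=im.astype(int); 
mask=((g[:,:,0]>150)&(g[:,:,0]-g[:,:,2]<70)).astype(np.uint8); mask[:,:218]=0; mask[:,425:]=0; mask[:125]=0; mask[285:]=0
n,l,s,c=cv2.connectedComponentsWithStats(mask)
for i in range(1,n):
    if s[i,4]>40:
        P=unproj("top",np.argwhere(l==i)[:,::-1],.076); print(c[i],s[i],P.mean(0),P.min(0),P.max(0))
big=cv2.resize(im[115:305,205:435],None,fx=3.4,fy=3.1,interpolation=cv2.INTER_CUBIC)
cv2.imwrite("pics/big.png",big[:,:,::-1])
print(unproj("top",[(216,139),(410,127),(423,281),(219,290)],.06))
print(Ro.from_quat(status.get_obs()["ee_rot"]).as_matrix())
E
```

```text
[319.1925 159.0556] [ 283  127   68   66 2733] [ 0.6429 -0.0419  0.076 ] [ 0.5797 -0.0991  0.076 ] [0.7049 0.0266 0.076 ]
[382.4904 167.4904] [375 161  16  14 157] [ 0.6257 -0.1599  0.076 ] [ 0.6133 -0.1736  0.076 ] [ 0.6382 -0.146   0.076 ]
[384.0994 226.0718] [377 218  15  17 181] [ 0.5156 -0.1599  0.076 ] [ 0.501  -0.1726  0.076 ] [ 0.5306 -0.1468  0.076 ]
[264.5178 231.9898] [256 225  19  16 197] [0.5046 0.0604 0.076 ] [0.4898 0.0428 0.076 ] [0.5177 0.0763 0.076 ]
[315.1944 246.5556] [307 239  17  16 216] [ 0.4778 -0.0333  0.076 ] [ 0.4642 -0.0477  0.076 ] [ 0.4917 -0.0182  0.076 ]
[281.7727 261.5253] [269 249  23  25 198] [0.4503 0.0282 0.076 ] [0.4294 0.0112 0.076 ] [0.4732 0.0517 0.076 ]
[[ 0.688   0.158   0.06  ]
 [ 0.7087 -0.2174  0.06  ]
 [ 0.416  -0.2308  0.06  ]
 [ 0.3976  0.1457  0.06  ]]
[[-0.9208  0.3901 -0.0003]
 [ 0.3901  0.9208 -0.001 ]
 [-0.0001 -0.001  -1.    ]]
```

View pics/big.png

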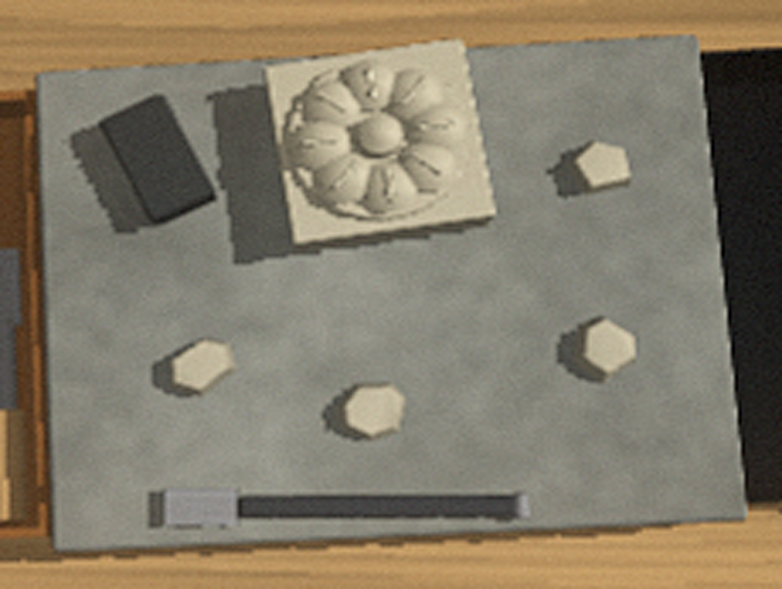

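```bash
python3 - <<'E'
from h import *
np.set_printoptions(precision=4,suppress=True)
B=lambda L:[(205+a/3.4,115+b/3.1) for a,b in L]
C=unproj("top",B([(38,73),(697,36),(747,519),(55,549)]),.06)
L=np.array([[.15,.19],[.15,-.19],[-.15,-.19],[-.15,.19]])
c=C[:,:2].mean(0); U,S,V=np.linalg.svd((C[:,:2]-c).T@L); R=U@V
print("c",c,"yaw",np.degrees(np.arctan2(R[1,0],R[0,0])),"res",(C[:,:2]-c)@R-L)
f=lambda P:(P[:,:2]-c)@R
print("chips",f(unproj("top",[(382.5,167.5),(384.1,226.1),(264.5,232),(315.2,246.6)],.076)))
for z in(.09,.1,.106): print("ros",z,f(unproj("top",B([(265,66),(463,40),(496,216),(294,243)]),z)))
print("chisel",f(unproj("top",B([(162,488),(240,490),(528,492),(528,517)]),.073)))
p=status.get_obs()["position"]; print("tcp slab",f(p[None]))
t=c+R@[-.04,-.075+.0]; print(R)
E
```

```text
c [ 0.5514 -0.038 ] yaw 3.0993130595560126 res [[-0.0021 -0.0021]
 [-0.0019  0.0023]
 [ 0.0017  0.002 ]
 [ 0.0023 -0.0022]]
chips [[ 0.0676 -0.1258]
 [-0.0423 -0.1198]
 [-0.0414  0.1008]
 [-0.0733  0.0087]]
ros 0.09 [[ 0.1353  0.057 ]
 [ 0.1446 -0.0526]
 [ 0.0359 -0.063 ]
 [ 0.0259  0.0468]]
ros 0.1 [[ 0.1323  0.0568]
 [ 0.1415 -0.0515]
 [ 0.0341 -0.0617]
 [ 0.0242  0.0468]]
ros 0.106 [[ 0.1304  0.0567]
 [ 0.1396 -0.0508]
 [ 0.033  -0.0609]
 [ 0.0232  0.0468]]
chisel [[-0.1145  0.1263]
 [-0.1178  0.0841]
 [-0.1266 -0.0703]
 [-0.1411 -0.0692]]
tcp slab [[-0.274  0.629]]
[[ 0.9985 -0.0541]
 [ 0.0541  0.9985]]
```

```bash
cat >> h.py <<'E'
YAW=np.radians(3.1); c=np.array([.5514,-.038]); Rs=np.array([[np.cos(YAW),-np.sin(YAW)],[np.sin(YAW),np.cos(YAW)]])
def where():
    o=status.get_obs(); return np.r_[(o["position"][:2]-c)@Rs,o["position"][2]],Ro.from_quat(o["ee_rot"])
def go(x,y,z):
    o=status.get_obs(); T=Ro.from_quat(o["ee_rot"])
    G=Ro.from_matrix(np.c_[np.r_[Rs[:,1],0],np.r_[Rs[:,0],0],[0,0,-1]])
    tgt=np.r_[c+Rs@[x,y],z]
    print(np.round((T.inv()*G).as_rotvec(degrees=True),1),np.round(T.inv().apply(tgt-o["position"]),4))
E
python3 -c "
from h import *
go(-.042,-.075,.16)"
```

```text
[-0.1  0.  63.9] [-0.5177 -0.5304  0.0853]
```

Request:
play_rows(plan=[0, 0, 20, -0.1, -0.1, 0, 0.3, 0, 0, 40, -0.25, -0.25, 0, 0.3, 0, 0, 63.9, -0.518, -0.53, 0.02, 0.3, 0, 0, 63.9, -0.518, -0.53, 0.02, 0.3, 0, 0, 63.9, -0.518, -0.53, 0.02, 0.3, 0, 0, 63.9, -0.518, -0.53, 0.02, 0.3, 0, 0, 63.9, -0.518, -0.53, 0.02, 0.3, 0, 0, 63.9, -0.518, -0.53, 0.02, 0.3, 0, 0, 63.9, -0.518, -0.53, 0.02, 0.3, 0, 0, 63.9, -0.518, -0.53, 0.02, 0.3, 0, 0, 63.9, -0.518, -0.53, 0.02, 0.3, 0, 0, 63.9, -0.518, -0.53, 0.02, 0.3, 0, 0, 63.9, -0.518, -0.53, 0.02, 0.3, 0, 0, 63.9, -0.518, -0.53, 0.02, 0.3, 0, 0, 63.9, -0.518, -0.53, 0.06, 0.3, 0, 0, 63.9, -0.518, -0.53, 0.085, 0.3, 0, 0, 63.9, -0.518, -0.53, 0.085, 0.3, 0, 0, 63.9, -0.518, -0.53, 0.085, 0.3])

```text
clock: 2.4
position: [0.5145, -0.1138, 0.1614]
ee_rot: [0.687, 0.727, 0.001, 0.0]
ft_force: [-0.4, -0.5, 0.7]
grip_width: 0.3
grasp_force: 0.0
```

```bash
python3 - <<'E'
from h import *
w,T=where(); o=status.get_obs(); print(w,o["grip_width"],o["ft_force"],o["clock"]); go(-.042,-.075,.085)
cv2.imwrite("pics/w1.png",viewer.camera("wrist")[:,:,::-1])
E
```

```text
[-0.040905   -0.07374205  0.16142052] 0.2998923042311732 [-0.36504733 -0.46010426  0.6717095 ] 2.4
[ 0.1 -0.   0.1] [-0.0013 -0.0012  0.0764]
```

View pics/w1.png

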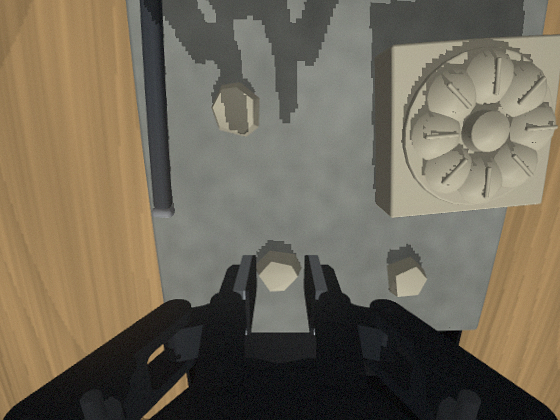

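The wrist view shows the fingers at columns 245-325, lined up with the right chip at (278,272). The rosette is well clear to the right.

Request:
play_rows(plan=[0, 0, 0, -0.001, -0.001, 0.04, 0.3, 0, 0, 0, -0.001, -0.001, 0.07, 0.3, 0, 0, 0, -0.001, -0.001, 0.082, 0.3, 0, 0, 0, -0.001, -0.001, 0.085, 0.3, 0, 0, 0, -0.001, -0.001, 0.085, 0.3])

```text
clock: 3.08
position: [0.5138, -0.1157, 0.0764]
ee_rot: [0.687, 0.726, 0.001, 0.001]
ft_force: [0.4, 1.3, -0.8]
grip_width: 0.3
grasp_force: 0.0
```

Request:
play_rows(plan=[0, 0, 0, 0, 0, 0.0015, 0.3, 0, 0, 0, 0, 0, 0.003, 0.3])

```text
clock: 3.32
position: [0.5138, -0.1157, 0.0739]
ee_rot: [0.687, 0.726, 0.001, 0.0]
ft_force: [-9.9, 2.2, 28.7]
grip_width: 0.298
grasp_force: 14.8
```

Request:
play_rows(plan=[0, 0, 0, 0, 0, 0.0015, 0.3, 0, 0, 0, 0, 0, 0.003, 0.3])

```text
clock: 3.58
position: [0.514, -0.1157, 0.0736]
ee_rot: [0.688, 0.726, 0.002, -0.001]
ft_force: [-27.9, 6.6, 72.1]
grip_width: 0.301
grasp_force: 36.1
```

Request:
play_rows(plan=[0, 0, 0, 0, 0, -0.007, 0.3, 0, 0, 0, 0, 0, -0.007, 0.3, 0, 0, 0, -0.012, 0, -0.007, 0.3, 0, 0, 0, -0.024, 0, -0.007, 0.3, 0, 0, 0, -0.036, 0, -0.007, 0.3, 0, 0, 0, -0.048, 0, -0.007, 0.3, 0, 0, 0, -0.06, 0, -0.007, 0.3, 0, 0, 0, -0.072, 0, -0.007, 0.3, 0, 0, 0, -0.084, 0, -0.007, 0.3, 0, 0, 0, -0.096, 0, -0.007, 0.3, 0, 0, 0, -0.108, 0, -0.007, 0.3, 0, 0, 0, -0.12, 0, -0.007, 0.3, 0, 0, 0, -0.132, 0, -0.007, 0.3, 0, 0, 0, -0.14, 0, -0.007, 0.3, 0, 0, 0, -0.14, 0, -0.007, 0.3])

```text
clock: 5.45
position: [0.5206, -0.2561, 0.0763]
ee_rot: [0.688, 0.726, -0.0, 0.0]
ft_force: [0.2, 0.1, 0.1]
grip_width: 0.301
grasp_force: 0.0
```

```bash
python3 - <<'E'
from h import *
w,T=where(); o=status.get_obs(); print(w,o["ft_force"],o["clock"]); go(.068,-.093,.16)
cv2.imwrite("pics/t2.png",viewer.camera("top")[:,:,::-1])
E
```

```text
[-0.04257056 -0.21616247  0.0762581 ] [0.19556538 0.05022568 0.05436032] 5.45
[-0.  0. -0.] [ 0.1232  0.1105 -0.0838]
```

View pics/t2.png

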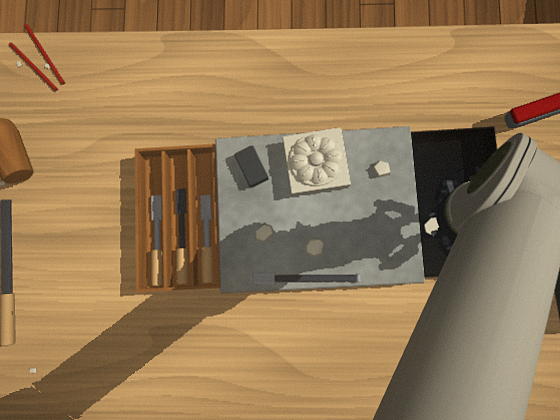

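The first chip is in the tray at px (432,226) and the others haven't moved. Next is chip d.

Request:
play_rows(plan=[0, 0, 0, 0, 0, -0.06, 0.3, 0, 0, 0, 0, 0, -0.084, 0.3, 0, 0, 0, 0.04, 0.035, -0.084, 0.3, 0, 0, 0, 0.08, 0.07, -0.084, 0.3, 0, 0, 0, 0.11, 0.095, -0.084, 0.3, 0, 0, 0, 0.132, 0.11, -0.084, 0.3, 0, 0, 0, 0.132, 0.11, -0.084, 0.3, 0, 0, 0, 0.132, 0.11, -0.084, 0.3])

```text
clock: 6.5
position: [0.6228, -0.1183, 0.1603]
ee_rot: [0.688, 0.726, -0.0, -0.0]
ft_force: [-0.6, -0.7, 0.3]
grip_width: 0.299
grasp_force: 0.0
```

```bash
python3 - <<'E'
from h import *
w,T=where(); o=status.get_obs(); print(w,o["ft_force"],o["clock"]); go(.068,-.084,.0765)
cv2.imwrite("pics/w3.png",viewer.camera("wrist")[:,:,::-1])
E
```

```text
[ 0.06695829 -0.08407139  0.16028449] [-0.56419878 -0.73435858  0.27520886] 6.5
[-0.  0.  0.] [0.0001 0.0011 0.0838]
```

View pics/w3.png

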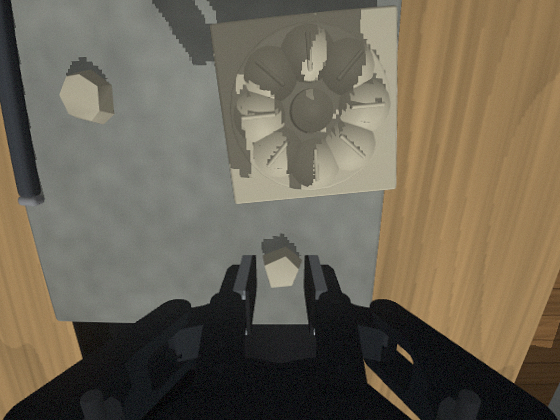

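```bash
python3 - <<'E'
from h import *
np.set_printoptions(precision=4,suppress=True)
f=lambda P:(P[:,:2]-c)@Rs
print("ros",f(unproj("wrist",[(236,203),(396,189)],.1)));print("chip",f(unproj("wrist",[(264,257),(298,256),(281,288)],.076)))
E
```

```text
ros [[ 0.0384 -0.0594]
 [ 0.1438 -0.0497]]
chip [[ 0.0549 -0.1103]
 [ 0.0818 -0.1094]
 [ 0.0684 -0.1384]]
```

The wrist view puts the rosette's near edge at y≈-0.06 and the chip's edge at about -0.107. The fingers fit between them at -0.073 to -0.095.

Request:
play_rows(plan=[0, 0, 0, 0, 0.001, 0.03, 0.3, 0, 0, 0, 0, 0.001, 0.06, 0.3, 0, 0, 0, 0, 0.001, 0.078, 0.3, 0, 0, 0, 0, 0.001, 0.084, 0.3, 0, 0, 0, 0, 0.001, 0.084, 0.3, 0, 0, 0, -0.012, 0.001, 0.084, 0.3, 0, 0, 0, -0.024, 0.001, 0.084, 0.3, 0, 0, 0, -0.036, 0.001, 0.084, 0.3, 0, 0, 0, -0.048, 0.001, 0.084, 0.3, 0, 0, 0, -0.06, 0.001, 0.084, 0.3, 0, 0, 0, -0.072, 0.001, 0.084, 0.3, 0, 0, 0, -0.084, 0.001, 0.084, 0.3, 0, 0, 0, -0.096, 0.001, 0.084, 0.3, 0, 0, 0, -0.108, 0.001, 0.084, 0.3, 0, 0, 0, -0.12, 0.001, 0.084, 0.3, 0, 0, 0, -0.131, 0.001, 0.084, 0.3, 0, 0, 0, -0.131, 0.001, 0.084, 0.3, 0, 0, 0, -0.131, 0.001, 0.024, 0.3, 0, 0, 0, -0.131, 0.001, 0.0, 0.3])

```text
clock: 8.93
position: [0.6326, -0.2485, 0.1636]
ee_rot: [0.687, 0.726, 0.001, 0.002]
ft_force: [-0.5, -0.6, 0.2]
grip_width: 0.302
grasp_force: 0.0
```

```bash
python3 - <<'E'
from h import *
w,T=where(); o=status.get_obs(); print(w,o["ft_force"],o["clock"]); go(-.073,.054,.16)
E
```

```text
[ 0.06972118 -0.21461554  0.16361848] [-0.46469595 -0.62134399  0.2146802 ] 8.925
[0.2 0.1 0.1] [ 0.2688 -0.1425  0.0028]
```

Request:
play_rows(plan=[0, 0, 0, 0.045, -0.025, 0, 0.3, 0, 0, 0, 0.09, -0.05, 0, 0.3, 0, 0, 0, 0.135, -0.075, 0, 0.3, 0, 0, 0, 0.18, -0.1, 0, 0.3, 0, 0, 0, 0.225, -0.12, 0, 0.3, 0, 0, 0, 0.268, -0.141, 0, 0.3, 0, 0, 0, 0.268, -0.141, 0, 0.3, 0, 0, 0, 0.268, -0.141, 0, 0.3, 0, 0, 0, 0.268, -0.141, 0, 0.3])

```text
clock: 10.05
position: [0.4764, 0.0106, 0.1604]
ee_rot: [0.688, 0.726, -0.0, 0.0]
ft_force: [0.0, -0.2, -0.5]
grip_width: 0.304
grasp_force: 0.0
```

```bash
python3 - <<'E'
from h import *
np.set_printoptions(precision=4,suppress=True)
w,T=where(); o=status.get_obs(); print(w,o["clock"]); go(-.072,.053,.0765)
a=viewer.camera("wrist"); b=viewer.camera("top")
cv2.imwrite("pics/c4.png",cv2.resize(np.hstack([a,b]),(800,300),interpolation=cv2.INTER_AREA)[:,:,::-1])
E
```

```text
[-0.0722  0.0526  0.1604] 10.05
[ 0.   0.  -0.1] [0.0005 0.0002 0.0839]
```

View pics/c4.png

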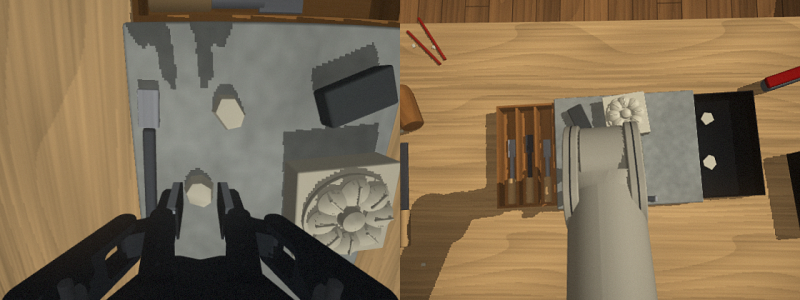

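Two chips are in the tray, and the fingers are placed behind the middle chip.

Request:
play_rows(plan=[0, 0, 0, 0, 0, 0.03, 0.3, 0, 0, 0, 0, 0, 0.06, 0.3, 0, 0, 0, 0, 0, 0.078, 0.3, 0, 0, 0, 0, 0, 0.084, 0.3, 0, 0, 0, 0, 0, 0.084, 0.3, 0, 0, 0, -0.012, 0, 0.084, 0.3, 0, 0, 0, -0.024, 0, 0.084, 0.3, 0, 0, 0, -0.036, 0, 0.084, 0.3, 0, 0, 0, -0.048, 0, 0.084, 0.3, 0, 0, 0, -0.06, 0, 0.084, 0.3, 0, 0, 0, -0.072, 0, 0.084, 0.3, 0, 0, 0, -0.084, 0, 0.084, 0.3])

```text
clock: 11.65
position: [0.4807, -0.0731, 0.0763]
ee_rot: [0.687, 0.726, 0.0, -0.0]
ft_force: [-0.2, 1.2, 1.6]
grip_width: 0.302
grasp_force: 0.8
```

Request:
play_rows(plan=[0, 0, 0, -0.012, 0, 0, 0.3, 0, 0, 0, -0.024, 0, 0, 0.3, 0, 0, 0, -0.036, 0, 0, 0.3, 0, 0, 0, -0.048, 0, 0, 0.3, 0, 0, 0, -0.06, 0, 0, 0.3, 0, 0, 0, -0.072, 0, 0, 0.3, 0, 0, 0, -0.084, 0, 0, 0.3, 0, 0, 0, -0.096, 0, 0, 0.3, 0, 0, 0, -0.108, 0, 0, 0.3, 0, 0, 0, -0.12, 0, 0, 0.3, 0, 0, 0, -0.132, 0, 0, 0.3, 0, 0, 0, -0.144, 0, 0, 0.3, 0, 0, 0, -0.156, 0, 0, 0.3, 0, 0, 0, -0.168, 0, 0, 0.3, 0, 0, 0, -0.18, 0, 0, 0.3, 0, 0, 0, -0.184, 0, 0, 0.3, 0, 0, 0, -0.184, 0, 0, 0.3, 0, 0, 0, -0.184, 0, -0.06, 0.3, 0, 0, 0, -0.184, 0, -0.084, 0.3])

```text
clock: 14.02
position: [0.4916, -0.2562, 0.163]
ee_rot: [0.687, 0.726, 0.001, 0.001]
ft_force: [0.4, 0.8, -0.6]
grip_width: 0.302
grasp_force: 0.0
```

```bash
python3 - <<'E'
from h import *
w,T=where(); o=status.get_obs(); print(w,o["ft_force"],o["clock"]); go(-.043,.146,.16)
E
```

```text
[-0.07148512 -0.2146978   0.16296086] [ 0.39894348  0.81675571 -0.58028628] 14.025
[0.2 0.  0.1] [0.3607 0.0288 0.0028]
```

Request:
play_rows(plan=[0, 0, 0, 0.05, 0.004, 0, 0.3, 0, 0, 0, 0.1, 0.008, 0, 0.3, 0, 0, 0, 0.15, 0.012, 0, 0.3, 0, 0, 0, 0.2, 0.016, 0, 0.3, 0, 0, 0, 0.25, 0.02, 0, 0.3, 0, 0, 0, 0.3, 0.024, 0, 0.3, 0, 0, 0, 0.34, 0.028, 0, 0.3, 0, 0, 0, 0.361, 0.029, 0, 0.3, 0, 0, 0, 0.361, 0.029, 0, 0.3, 0, 0, 0, 0.361, 0.029, 0, 0.3])

```text
clock: 15.28
position: [0.4999, 0.105, 0.1603]
ee_rot: [0.688, 0.726, -0.0, 0.0]
ft_force: [0.1, 0.1, 0.3]
grip_width: 0.299
grasp_force: 0.0
```

```bash
python3 - <<'E'
from h import *
np.set_printoptions(precision=4,suppress=True)
w,T=where(); o=status.get_obs(); print(w,o["clock"]); go(-.043,.146,.0765)
a=viewer.camera("wrist"); b=viewer.camera("top")
cv2.imwrite("pics/c5.png",cv2.resize(np.hstack([a,b]),(800,300),interpolation=cv2.INTER_AREA)[:,:,::-1])
E
```

```text
[-0.0437  0.1456  0.1603] 15.275
[-0.  0. -0.] [0.0005 0.0007 0.0838]
```

View pics/c5.png

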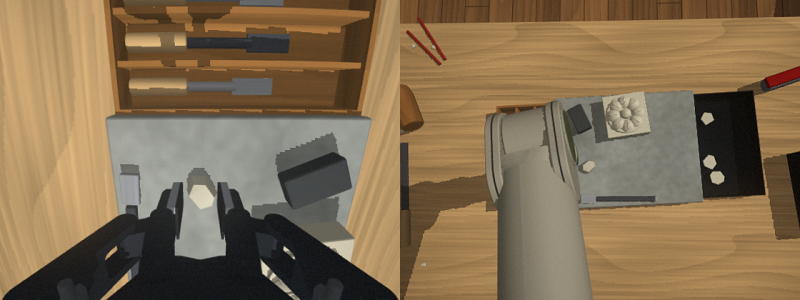

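Three chips are in the tray and the fingers are behind the last one.

Request:
play_rows(plan=[0, 0, 0, 0, 0, 0.03, 0.3, 0, 0, 0, 0, 0, 0.06, 0.3, 0, 0, 0, 0, 0, 0.078, 0.3, 0, 0, 0, 0, 0, 0.084, 0.3, 0, 0, 0, 0, 0, 0.084, 0.3, 0, 0, 0, -0.012, 0, 0.084, 0.3, 0, 0, 0, -0.024, -0.001, 0.084, 0.3, 0, 0, 0, -0.036, -0.003, 0.084, 0.3, 0, 0, 0, -0.048, -0.006, 0.084, 0.3, 0, 0, 0, -0.06, -0.009, 0.084, 0.3, 0, 0, 0, -0.072, -0.012, 0.084, 0.3, 0, 0, 0, -0.084, -0.015, 0.084, 0.3])

```text
clock: 16.88
position: [0.4894, 0.0205, 0.0763]
ee_rot: [0.687, 0.726, 0.0, -0.0]
ft_force: [-0.2, 1.1, 1.2]
grip_width: 0.298
grasp_force: 0.7
```

Request:
play_rows(plan=[0, 0, 0, -0.012, 0, 0, 0.3, 0, 0, 0, -0.024, 0, 0, 0.3, 0, 0, 0, -0.036, 0, 0, 0.3, 0, 0, 0, -0.048, 0, 0, 0.3, 0, 0, 0, -0.06, 0, 0, 0.3])

```text
clock: 17.5
position: [0.4929, -0.0395, 0.0763]
ee_rot: [0.688, 0.726, 0.0, -0.0]
ft_force: [0.3, 1.2, 1.6]
grip_width: 0.3
grasp_force: 0.8
```

Request:
play_rows(plan=[0, 0, 0, -0.012, 0, 0, 0.3, 0, 0, 0, -0.024, 0, 0, 0.3, 0, 0, 0, -0.036, 0, 0, 0.3, 0, 0, 0, -0.048, 0, 0, 0.3, 0, 0, 0, -0.06, 0, 0, 0.3, 0, 0, 0, -0.072, 0, 0, 0.3, 0, 0, 0, -0.084, 0, 0, 0.3, 0, 0, 0, -0.096, 0, 0, 0.3, 0, 0, 0, -0.108, 0, 0, 0.3, 0, 0, 0, -0.12, 0, 0, 0.3, 0, 0, 0, -0.132, 0, 0, 0.3, 0, 0, 0, -0.144, 0, 0, 0.3, 0, 0, 0, -0.156, 0, 0, 0.3, 0, 0, 0, -0.168, 0, 0, 0.3, 0, 0, 0, -0.18, 0, 0, 0.3, 0, 0, 0, -0.192, 0, 0, 0.3, 0, 0, 0, -0.204, 0, 0, 0.3, 0, 0, 0, -0.217, 0, 0, 0.3, 0, 0, 0, -0.217, 0, 0, 0.3, 0, 0, 0, -0.217, 0, -0.06, 0.3])

```text
clock: 20.0
position: [0.5025, -0.2537, 0.1333]
ee_rot: [0.687, 0.726, -0.002, -0.004]
ft_force: [1.5, 0.3, 1.4]
grip_width: 0.3
grasp_force: 0.0
```

Request:
play_rows(plan=[0, 0, 0, 0, 0, -0.03, 0.3, 0, 0, 0, 0.06, 0, -0.05, 0.3, 0, 0, 0, 0.12, 0, -0.05, 0.3, 0, 0, 0, 0.18, 0, -0.05, 0.3, 0, 0, 0, 0.24, 0, -0.05, 0.3, 0, 0, 0, 0.24, 0, -0.05, 0.3, 0, 0, 0, 0.24, 0, -0.05, 0.3])

```text
clock: 20.88
position: [0.4915, -0.0158, 0.1864]
ee_rot: [0.687, 0.726, 0.0, 0.0]
ft_force: [0.8, -0.7, -0.5]
grip_width: 0.299
grasp_force: 0.0
```

```bash
python3 - <<'E'
from h import *
a=viewer.camera("scene"); b=viewer.camera("top")
cv2.imwrite("pics/c6.png",cv2.resize(np.hstack([a,b]),(800,300),interpolation=cv2.INTER_AREA)[:,:,::-1])
E
```

```text
(no output)
```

View pics/c6.png

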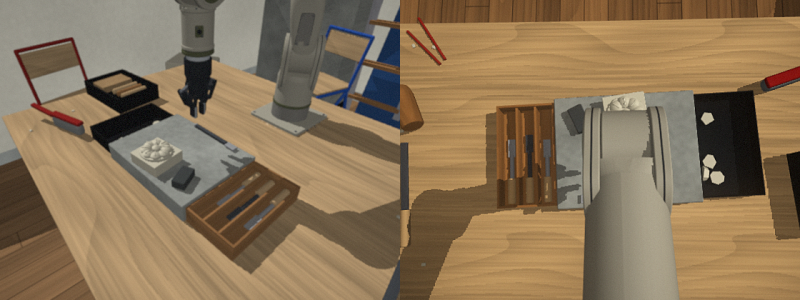

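```bash
python3 - <<'E'
from h import *
b=viewer.camera("top")
cv2.imwrite("pics/c7.png",cv2.resize(b[110:300,400:530],None,fx=3.1,fy=3.1,interpolation=cv2.INTER_CUBIC)[:,:,::-1])
E
```

```text
(no output)
```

View pics/c7.png

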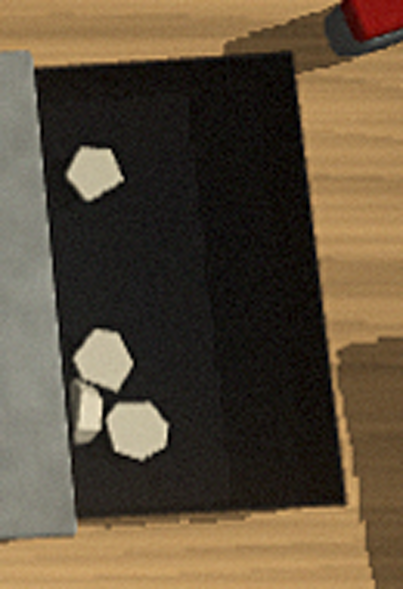

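All four chips are inside the tray. One leans on edge against the slab-side wall, but it sits below the rim and isn't moving.

```bash
python3 -c "
from workcell import manip
print(manip.hand_in())"
```

```text
the job is handed in; nothing more can be done
None
```

All four chips were swept over the slab's edge into the rubble tray, one of them leaning on edge against the slab-side wall; the carving, chisel and rubbing block were never touched, and I handed the job in at about 21 s, though no verdict came back.

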